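Move the clip-on dust cover to the open filter housing

ROBOT

A 6-joint arm with a two-finger parallel gripper is mounted at the origin on the work surface. World frame = base frame: x ahead of the robot, y to its left, z up, the work surface at z = 0. Lengths are in m, angles in rad, forces in N, time in s.
With the tool pointing down it reaches from about 0.225 to 0.725 m from the base axis. Payload 3.1 kg.
Tool frame: the origin (TCP) lies on the centre line of the jaws, within the pads' length; the fingertips stand 11 mm ahead of it and the grasp point (between the pads) lies 8 mm behind it (arm.tip_reach is the distance from the TCP to the fingertips, in m); y points along the fingers, z is the direction in which the jaws open and shut, and the axes are right-handed (so a half turn about y gives the same grasp; the last joint's range is limited). The gripper opens to 85 mm and grips with 20 to 120 N. Pads are 22 mm wide; open, the fingers measure 114 mm over their backs; the gripper's body (76 mm by 85 mm) begins 54 mm behind the grasp point. The pads swing forward as they close: fully open they stand 13 mm farther back than shut.
Start: joints at [1.078, 0.048, 0.099, 1.622, 0, 1.443], TCP at [0.187, 0.49, 0.242] pointing down, gripper open.
Joint ranges: [-2.91, 2.91], [-0.99, 1.94], [-1.21, 1.42], [-2.12, 2.29], [-1.49, 1.47], [-3.14, 3.14]. Speed limits (rad/s): [2.79, 2.79, 3.14, 3.14, 3.14, 3.14].

INTERFACE

Orientations are given as a unit quaternion [w, x, y, z].
In Python, from rig import status, cams, order, arm gives the robot as it stands. The module is installed in compiled form; this text tells all that it offers.
- The arm moves only by the tool drive_tool, never from a script. Its argument "increments" is a list of rows, each an object with "claw": the opening, from 0 (shut) to 1 (fully open); "travel": the shift along the tool's x, y, z each as a share of 250 mm, from -1 to 1, a list of three; "turn": the turn, a rotation vector about the tool's x, y, z each as a share of 0.5 rad, from -1 to 1, a list of three. A call has exactly 5 rows; each row shifts and turns the commanded pose from where the row before left it, along the tool's axes as they then stand; what a row does not reach is not made up. A row lasts 1/8 s, in which the tool goes at most 62.5 mm and 10.7 degrees, less where a joint would pass 70% of its speed; a pose out of reach is approached as far as the arm can. A call with a number of a shift or a turn outside -1 to 1 is refused whole. A call with a gripper value outside its range is refused whole. The fingers move at their own pace and stop on an object; "newtons" is the grip in N (left out, the last holds). Time passes only in rows, so rows that do not move let the fingers close, or fill a call up. It gives the time, the measured TCP pose, the force and the opening at its end, in the units of the state.
- status.sense(): the state, without advancing time (a new reading comes with each control period).
- cams.snapshot(name): name is "scene" or "top"; returns the picture (480x640x3 uint8, blue, green, red); there is no depth.
- cams.get_calibration(name): a dict with "vertical_fov" (degrees; the focal length in pixels is half the picture's height over the tangent of half this angle, whatever the lens; pixels are square), "cx", "cy" (the principal point, pixels), "eye" and "orientation" of the camera in the world. Camera axes: x right, y up, looking along -z (the intrinsics and any distortion apply to the point x, -y, -z); pixel columns grow to the right and rows downward; lengths in m; the calibration is good to about 2 mm. A picture is of the moment at which its call begins. get_calibration takes no time and is no camera call.
- order.close_job(): hands the job in, once; it reports no verdict.
The state is a dict: "t": time; "joints": joint angles; "joint_velocities": joint speeds; "joint_efforts": joint torques, N m; "tcp_pos": TCP position; "orientation": TCP orientation; "force": force on the tool from outside, world axes, zero at the start; "wrist_torque": the same for the moment, N m; "width": opening from 0.0 (shut) to 1.0 (fully open).
Only numpy, scipy, OpenCV 4.12 (cv2) and the standard library are available. Lean on these libraries where they do the work, as an engineer would, in place of code of your own. Each camera call takes 0.05 s, during which the arm holds its last target.

TASK

The green filter housing is running with its filter standing open to the dust. Squeeze the two snap tabs of the orange cover together to release it from the idle grey housing, lift it off, and clip it onto the green housing, pressed fully home so that it lies flush and both tabs have sprung out again under the rim. Let go of it, and leave the glass mug, the steel tin and the loose chain link where they are.

Things in the scene. Friction and masses are not known exactly. Their poses are not given: they have to be found in the camera images.
- cover_tabs (a point): Where to grip the orange clip-on cover: midway between its two upright black tabs with red ridges, 26 mm out from the deck's underside (22 mm above the deck's top, 16 mm below the tab tops). z points straight out of the cover (25 deg from vertical as clipped on), x along its 104 mm side, up the slope, y from tab to tab. Cover and housings are alike when turned half a turn about z.
- cover: The orange cover, 0.15 kg: deck 104 x 94 (y) x 4 mm, origin at the centre of the deck's underside, axes as cover_tabs. Below the deck, hooks reach 15 mm and two locating ribs 10 mm down; it must rise 20 mm along z to be clear of a housing. Its hooks hold 3 mm under the rim: pulling without both tabs squeezed does not free it.
- idle_seat (a point): Grey filter housing, bolted down; the cover is clipped on it at the start. Centre of its mouth in the plane of its rim, 85 mm above the table; z points straight out of the mouth, 25 deg from vertical, leaning to the housing's low front; x up the slope, y level. Rim 120 x 106 mm (x, y), mouth 72 x 58 mm. A spring gasket holds the cover 1 mm off the rim, hooks pulled up against it.
- running_seat (a point): Green housing, bolted down, open, white pleats in its mouth; shape, point, axes as the grey one. On the rim a black spring gasket stands 3 mm high; 5 N press it flush. Ribs have 2 mm play in the mouth along x, 4 mm along y. Home: cover_tabs on this z axis, 26 to 27.5 mm out, x along x. Hooks standing on the rim's edge snap in when the deck beside the tabs is pressed along -z with 20 to 25 N.
- tab_left (a joint): How far the tab on the cover's +y side is squeezed to the middle: 0 sprung out, 0.007 at its stop (m); hook free of the rim above 0.003. Spring 1.6 N at rest, 7 N at the stop. The tab is a plate 24 mm wide (x), 5 mm thick, 2 to 38 mm above the deck's top. Outer faces of the two tabs: 56 mm apart at rest, 42 mm at the stops; inner faces 46 mm at rest.
- tab_right (a joint): The same for the tab on the cover's -y side.
- mug: Bystander: glass mug, 72 mm across, 85 mm high, with a handle. Origin at the centre of its underside.
- tin: Bystander: closed steel tin, 56 mm across, 60 mm high. Origin at the centre of its underside.
- link: Bystander: loose steel chain link lying flat, 106 x 56 mm, 12 mm thick. Origin at its centre on the table.
Things that resemble listed ones, but are neither listed nor needed, are in the scene too. What is shaped like the part that bears idle_seat but pink or yellow is not meant. What is shaped like the cover but purple is not meant.

How it is judged:
On the way, in this order (a step that is already met when the one before it is completed fails the run):
1. both tabs are squeezed together while the cover sits on the grey housing (value of joint each of tab_left, tab_right above 0.003 m and distance between cover_tabs and idle_seat below 0.04 m), for 0.05 s.
2. the cover is lifted clear of the grey housing (distance between cover_tabs and idle_seat above 0.08 m), for 0.05 s.
At the end, for the whole second after the job is handed in: The cover is clipped on the green housing: centred within 4 mm each way, its deck within 2.5 mm of the rim and parallel to it within 0.06 rad, square with the housing within 0.1 rad, both tabs sprung out to within 1.5 mm of rest, and the cover still and let go (x of cover_tabs in the frame of running_seat between -0.004 and 0.004 m and y of cover_tabs in the frame of running_seat between -0.004 and 0.004 m and z of cover_tabs in the frame of running_seat between 0.0235 and 0.0285 m and angle between the z axis of cover_tabs and the z axis of running_seat, either way round below 0.06 rad and angle between the x axis of cover_tabs and the x axis of running_seat, either way round below 0.1 rad and value of joint each of tab_left, tab_right below 0.0015 m and linear speed of cover below 0.02 m/s); the robot touches nothing.
It fails at once if the mug is moved by more than 25 mm or tipped (distance of mug from where it was at the start of the episode above 0.025 m or angle between mug's own z axis and vertical above 0.4 rad).
It fails at once if the tin is moved by more than 25 mm or tipped (distance of tin from where it was at the start of the episode above 0.025 m or angle between tin's own z axis and vertical above 0.4 rad).
It fails at once if the link is moved by more than 25 mm or tipped (distance of link from where it was at the start of the episode above 0.025 m or angle between link's own z axis and vertical above 0.4 rad).
It also fails if it takes over 48 s, if anything falls off the work surface, if the arm or the gripper's body presses on something with over 40 N, if the wrist force passes 120 N, or if a joint passes its speed limit or range.

## Working session

There is one attempt and no reset: what is moved stays moved. The work goes in short steps, Python scripts to look and compute and a tool call to move; the robot and the scene stay as the last step left them, time stands still between calls to the robot, and variables do not carry over. Pictures are saved under pics/ and viewed, and the job is handed in when it is done.

Besides the shell and the picture viewer there is one more tool, called as name(argument=value, ...), one argument or row to a line, values as JSON. drive_tool: Moves the arm, as the interface text tells. Its arguments: {"type":"object","properties":{"increments":{"type":"array"},"newtons":{"type":"number"}},"required":["increments"]}

```bash
mkdir -p pics; ls; python3 - <<'E'
from rig import status,cams,order,arm
import cv2
print(status.sense())
for n in("scene","top"):
    print(n,cams.get_calibration(n)); cv2.imwrite(f"pics/{n}0.png",cams.snapshot(n))
print([a for a in dir(arm) if a[0]!='_'])
E
```

```text
pics
{'t': 0.0, 'joints': array([1.07819334e+00, 4.87607048e-02, 9.75462853e-02, 1.62200714e+00,
       1.95591171e-05, 1.44296965e+00]), 'joint_velocities': array([-0.00137452, -0.00208936,  0.00042609, -0.00010891, -0.0012369 ,
        0.00165782]), 'joint_efforts': array([ 1.73629937e-04, -3.38781774e+01,  3.20015073e+01,  2.02785322e-02,
       -3.26640202e-04,  3.04079364e-06]), 'tcp_pos': array([0.18701951, 0.48991216, 0.24108613]), 'orientation': array([-0.69456332,  0.69619214, -0.12852231,  0.12798564]), 'force': array([ 0.21296039, -0.21578384,  0.3394286 ]), 'wrist_torque': array([-0.00107574, -0.01619504,  0.00409764]), 'width': 1.000317156183993}
scene {'vertical_fov': 52.49947741277235, 'cx': 317.5860709664673, 'cy': 242.63446231197037, 'eye': array([1.26037887, 0.42121348, 0.89974779]), 'orientation': array([0.46269933, 0.1978988 , 0.35351645, 0.7885249 ])}
top {'vertical_fov': 42.42387855515532, 'cx': 333.52324711782984, 'cy': 243.18203027864868, 'eye': array([ 0.19442333, -0.05052249,  1.53549981]), 'orientation': array([ 0.72719349,  0.07526385, -0.0682666 , -0.67887013])}
['PlanningError', 'tip_reach']
```

View pics/scene0.png

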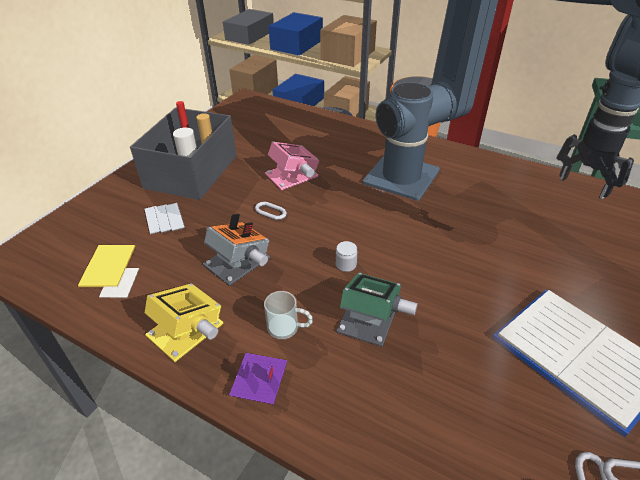

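View pics/top0.png

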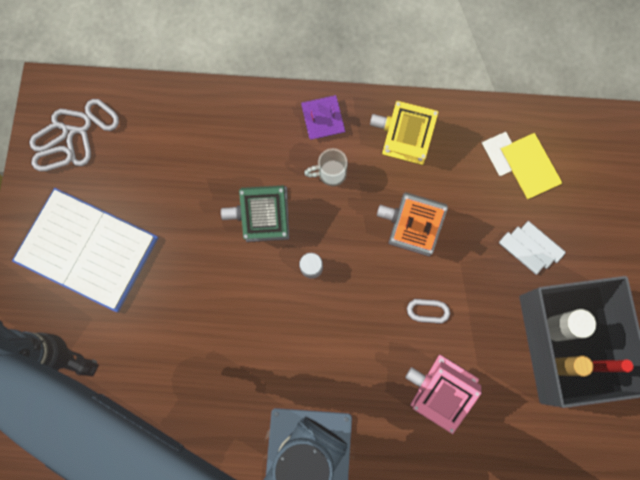

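Candidates: for the cover, orange at scene (238,235) / top (418,222), against the purple lookalike at scene (258,378) / top (323,117). For the housings, grey at scene (238,250) and green at scene (370,300) / top (263,213), against yellow at scene (183,305) and pink at scene (291,160). By the description I choose the orange cover on grey and the green housing, and check them in close crops.

```bash
python3 - <<'E'
import cv2,numpy as np
s=cv2.imread("pics/scene0.png");t=cv2.imread("pics/top0.png")
def c(im,x,y,r=48,k=8): return cv2.resize(im[y-r//2*1:y+r//2,x-r//2:x+r//2],None,fx=k,fy=k,interpolation=cv2.INTER_CUBIC)
a=np.hstack([c(s,237,245,80,5),c(s,372,305,80,5)])
cv2.imwrite("pics/cs.png",a)
a=np.hstack([c(t,418,223,80,5),c(t,260,213,80,5)])
cv2.imwrite("pics/ct.png",a)
E
```

```text
(no output)
```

View pics/cs.png

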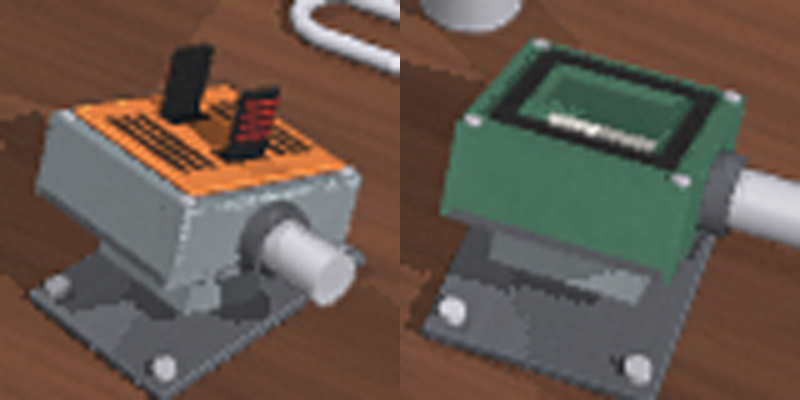

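View pics/ct.png

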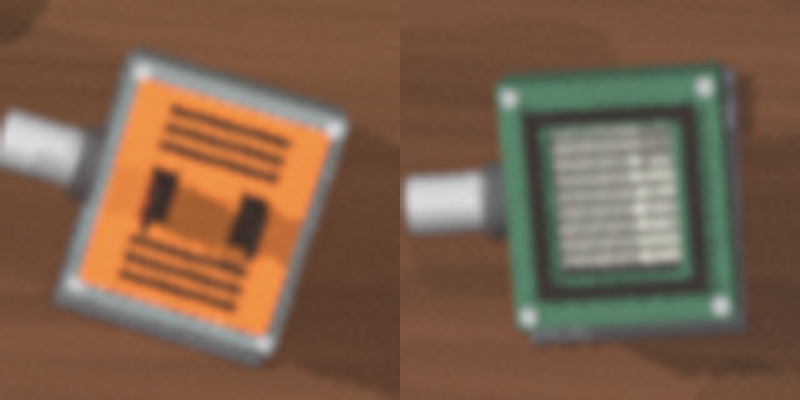

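The crops show the orange cover, with black and red tabs, clipped on the grey housing. The green housing is open with white pleats. Each rim has four white corner screws visible in both views, so I'll measure with those.

```bash
cat > h.py <<'E'
import cv2,numpy as np
from rig import status,cams
from scipy.optimize import least_squares
from scipy.spatial.transform import Rotation as R
CAL={n:cams.get_calibration(n) for n in("scene","top")}
def rot(q): return R.from_quat([q[1],q[2],q[3],q[0]])
def proj(n,P):
    c=CAL[n]; f=240/np.tan(np.radians(c["vertical_fov"]/2))
    p=rot(c["orientation"]).inv().apply(np.atleast_2d(P)-c["eye"])
    return np.c_[c["cx"]+f*p[:,0]/-p[:,2], c["cy"]-f*p[:,1]/-p[:,2]]
def ray(n,uv):
    c=CAL[n]; f=240/np.tan(np.radians(c["vertical_fov"]/2)); uv=np.atleast_2d(uv)
    d=np.c_[(uv[:,0]-c["cx"])/f,-(uv[:,1]-c["cy"])/f,-np.ones(len(uv))]
    return c["eye"],rot(c["orientation"]).apply(d)
def tri(a,b):
    out=[];res=[]
    for u,v in zip(a,b):
        e1,d1=ray("scene",u);e2,d2=ray("top",v);d1=d1[0]/np.linalg.norm(d1);d2=d2[0]/np.linalg.norm(d2)
        k=np.linalg.lstsq(np.c_[d1,-d2],e2-e1,rcond=None)[0]
        p,q=e1+k[0]*d1,e2+k[1]*d2; out.append((p+q)/2);res.append(q-p)
    return np.array(out),np.array(res)
def blob(im,p,r=4):
    x,y=np.round(p).astype(int)
    w=im[y-r:y+r+1,x-r:x+r+1].astype(float)
    w=w.min(2); w=np.clip(w-(w.min()+.55*(w.max()-w.min())),0,None)
    yy,xx=np.mgrid[y-r:y+r+1,x-r:x+r+1]
    d=np.hypot(xx-p[0],yy-p[1])<3.2; w=w*d
    return np.array([(w*xx).sum(),(w*yy).sum()])/w.sum()
def frame(yaw,tilt=np.radians(25)):
    # x up slope, z leaning to the low front; yaw = heading of the up-slope
    return R.from_euler('z',yaw)*R.from_euler('y',-tilt)
E
cat > m.py <<'E'
from h import *
s=cv2.imread("pics/scene0.png");t=cv2.imread("pics/top0.png")
# order: sc & top correspondences
G=dict(s=[(360,273.8),(398.4,284.4),(388,301),(346.4,289)],t=[(284.4,234),(246,236),(242,192.4),(281,190.4)])
I=dict(s=[(197+68/5,205+115/5),(197+188/5,205+200/5),(197+350/5,205+175/5)],t=[(378+336/5,183+128/5),(378+142/5,183+70/5),(378+75/5,183+283/5)])
for nm,D in(("green",G),("grey",I)):
    a=np.array([blob(s,p) for p in D['s']]);b=np.array([blob(t,p) for p in D['t']])
    print(nm);print(a.round(1),b.round(1))
    P,r=tri(a,b);print((P*1e3).round(1));print((r*1e3).round(1))
E
python3 m.py
```

```text
green
[[359.8 273.1]
 [398.2 283.8]
 [388.1 300.6]
 [346.2 288.6]] [[283.7 233.7]
 [245.2 235.9]
 [241.3 192.3]
 [280.4 189.9]]
[[512.   97.6  65.2]
 [500.2 190.8  64.9]
 [596.7 203.2 109.9]
 [609.  109.9 110.2]]
[[ 0.1 -0.3 -0. ]
 [ 0.2 -0.4 -0. ]
 [ 0.2 -0.6 -0. ]
 [-0.1  0.3 -0. ]]
grey
[[210.4 228. ]
 [234.5 245.6]
 [266.5 239.8]] [[444.3 208.3]
 [406.3 196.9]
 [392.8 239.5]]
[[ 590.1 -283.   109.9]
 [ 612.5 -191.5  107.8]
 [ 516.3 -168.3   61.1]]
[[ 0.5 -0.8  0.3]
 [ 0.5 -0.9  0.2]
 [ 0.6 -1.1  0.2]]
```

```bash
cat >> m.py <<'E'
sg=np.array([[-1,-1],[-1,1],[1,1],[1,-1]]); si=np.array([[1,-1],[1,1],[-1,1]])
obs=[]
for D in(G,I): obs.append((np.array([blob(s,p) for p in D['s']]),np.array([blob(t,p) for p in D['t']])))
def pts(q,sgn,a,b,h):
    return np.array([q[0],q[1],.085])+frame(q[2]).apply(np.c_[sgn[:,0]*a,sgn[:,1]*b,np.full(len(sgn),h)])
def f(v):
    a,b,h=v[6:9]; r=[]
    for q,sgn,o in((v[:3],sg,obs[0]),(v[3:6],si,obs[1])):
        P=pts(q,sgn,a,b,h)
        r+=[proj("scene",P)-o[0],proj("top",P)-o[1]]
    return np.vstack(r).ravel()
o=least_squares(f,[.555,.15,.12,.554,-.226,-.24,.053,.046,.002])
print(o.x.round(4));print(f(o.x).reshape(-1,2).round(2))
np.save("fit.npy",o.x)
E
python3 m.py|tail -18
python3 - <<'E'
from h import *
v=np.load("fit.npy")
for q in(v[:3],v[3:6]):
    F=frame(q[2]); S=np.array([q[0],q[1],.085])
    # outline of cover and tabs
    P=S+F.apply(np.array([[x,y,.001+.004] for x in(-.052,.052) for y in(-.047,.047)]+[[x,y,.043] for x in(-.012,.012) for y in(-.028,-.023,.023,.028)]+[[0,0,.027]]))
    for n in("scene","top"):
        im=cv2.imread(f"pics/{n}0.png"); u=proj(n,P)
        c=np.round(u[-1]).astype(int); k=8
        cr=cv2.resize(im[c[1]-35:c[1]+35,c[0]-40:c[0]+40],None,fx=k,fy=k,interpolation=cv2.INTER_CUBIC)
        for p in u: cv2.circle(cr,tuple(int(z) for z in ((p-c+[40,35])*k+k/2)),3,(255,0,255),-1)
        cv2.imwrite(f"pics/ov_{n}_{'g' if q[1]>0 else 'i'}.png",cr)
E
```

```text
[[ 0.5 -0.8  0.3]
 [ 0.5 -0.9  0.2]
 [ 0.6 -1.1  0.2]]
[ 0.5551  0.1504  0.1274  0.5543 -0.2255 -0.2392  0.0541  0.0472  0.0018]
[[-0.14  0.25]
 [-0.02  0.17]
 [-0.15  0.22]
 [ 0.02  0.19]
 [ 0.09  0.32]
 [-0.06  0.37]
 [-0.17 -0.03]
 [ 0.13  0.08]
 [-0.1   0.08]
 [-0.16 -0.53]
 [-0.37 -0.6 ]
 [-0.27  0.18]
 [-0.27 -0.06]
 [-0.26 -0.41]]
```

View pics/ov_scene_i.png

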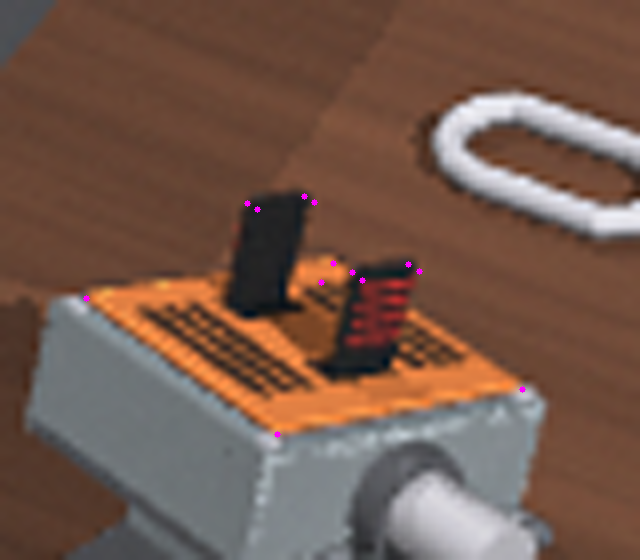

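View pics/ov_top_i.png

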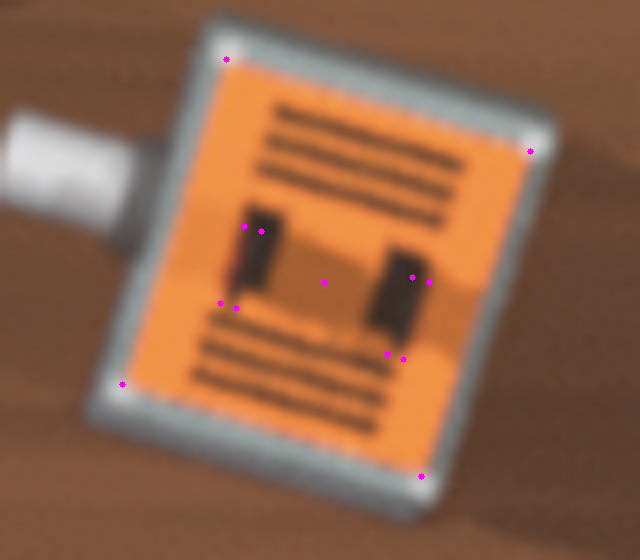

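```bash
cat >> h.py <<'E'
v=None
try: v=np.load("fit.npy")
except Exception: pass
SEAT=dict(i=(np.array([v[3],v[4],.085]),v[5]),g=(np.array([v[0],v[1],.085]),v[2])) if v is not None else {}
def target(which,out,flip,dx=0,dy=0):
    """TCP pose with the grasp point 'out' m along the seat's z"""
    S,yaw=SEAT[which]; F=frame(yaw); M=F.as_matrix()
    y=-M[:,2]; z=M[:,1]*flip; x=np.cross(y,z)
    return S+F.apply([dx,dy,out-.008]), R.from_matrix(np.c_[x,y,z])
def now():
    s=status.sense(); return s["tcp_pos"],rot(s["orientation"]),s
def plan(p1,R1,n=None):
    p0,R0,s=now(); rv=(R0.inv()*R1).as_rotvec()
    need=max(np.linalg.norm(p1-p0)/.06,np.linalg.norm(rv)/.18)
    n=n or int(np.ceil(need)); print("dist mm",(np.linalg.norm(p1-p0)*1e3).round(1),"ang",np.linalg.norm(rv).round(3),"rows",n,"need",need.round(2))
    p,q=p0,R0
    for k in range(1,n+1):
        pt=p0+(p1-p0)*k/n; qt=R0*R.from_rotvec(rv*k/n)
        tr=(q.inv().apply(pt-p)/.25).round(3); tu=((q.inv()*qt).as_rotvec()/.5).round(3)
        print(tr.tolist(),tu.tolist()); p=p+q.apply(tr*.25); q=q*R.from_rotvec(tu*.5)
def err(which,flip):
    p,q,s=now(); S,yaw=SEAT[which]; F=frame(yaw)
    g=p+q.apply([0,-.008,0]); T=target(which,0,flip)[1]
    print("t",s["t"],"grasp in seat mm",(F.inv().apply(g-S)*1e3).round(1),"rot err",((T.inv()*q).as_rotvec()).round(4),"F seat",F.inv().apply(s["force"]).round(1),"w",round(s["width"],3),"joints",s["joints"].round(2))
E
python3 - <<'E'
from h import *
for fl in(1,-1): p,q=target('i',.12,fl);print(fl,p,q.as_matrix().round(2).tolist());plan(p,q)
print(now()[1].as_matrix().round(2))
E
```

```text
1 [ 0.50831686 -0.21433444  0.18650647] [[0.88, 0.41, 0.24], [-0.21, -0.1, 0.97], [0.42, -0.91, 0.0]]
dist mm 776.0 ang 0.454 rows 13 need 12.93
[0.17, 0.017, -0.167] [0.005, -0.019, -0.067]
[0.167, 0.023, -0.169] [0.004, -0.019, -0.067]
[0.165, 0.027, -0.17] [0.005, -0.019, -0.067]
[0.162, 0.033, -0.172] [0.004, -0.019, -0.067]
[0.16, 0.038, -0.174] [0.005, -0.019, -0.067]
[0.156, 0.042, -0.175] [0.004, -0.019, -0.068]
[0.154, 0.048, -0.177] [0.005, -0.019, -0.067]
[0.15, 0.052, -0.179] [0.004, -0.018, -0.067]
[0.146, 0.056, -0.179] [0.005, -0.019, -0.067]
[0.143, 0.061, -0.182] [0.004, -0.019, -0.067]
[0.139, 0.066, -0.183] [0.005, -0.019, -0.067]
[0.135, 0.07, -0.184] [0.004, -0.019, -0.067]
[0.131, 0.073, -0.186] [0.005, -0.019, -0.067]
-1 [ 0.50831686 -0.21433444  0.18650647] [[-0.88, 0.41, -0.24], [0.21, -0.1, -0.97], [-0.42, -0.91, -0.0]]
dist mm 776.0 ang 3.02 rows 17 need 16.78
[0.13, 0.013, -0.128] [0.077, 0.347, 0.005]
[0.15, 0.008, -0.104] [0.077, 0.347, 0.005]
[0.165, 0.005, -0.077] [0.077, 0.346, 0.006]
[0.177, 0.001, -0.047] [0.077, 0.347, 0.005]
[0.181, 0.0, -0.016] [0.077, 0.347, 0.005]
[0.182, -0.0, 0.016] [0.077, 0.347, 0.005]
[0.177, -0.0, 0.047] [0.077, 0.346, 0.005]
[0.166, 0.002, 0.076] [0.077, 0.347, 0.005]
[0.15, 0.005, 0.104] [0.076, 0.347, 0.005]
[0.13, 0.009, 0.128] [0.077, 0.347, 0.006]
[0.106, 0.014, 0.148] [0.077, 0.346, 0.005]
[0.079, 0.02, 0.163] [0.077, 0.347, 0.005]
[0.05, 0.027, 0.174] [0.077, 0.347, 0.006]
[0.019, 0.033, 0.178] [0.077, 0.347, 0.005]
[-0.012, 0.04, 0.178] [0.077, 0.346, 0.005]
[-0.041, 0.046, 0.172] [0.077, 0.347, 0.005]
[-0.071, 0.054, 0.159] [0.077, 0.347, 0.005]
[[ 0.93 -0.    0.36]
 [-0.36 -0.    0.93]
 [-0.   -1.   -0.  ]]
```

```bash
python3 - <<'E'
from h import *
p,q=target('i',.14,1);plan(p,q,15)
E
```

```text
dist mm 769.8 ang 0.454 rows 15 need 12.83
[0.145, 0.01, -0.145] [0.004, -0.016, -0.058]
[0.143, 0.014, -0.146] [0.004, -0.017, -0.058]
[0.142, 0.018, -0.148] [0.004, -0.016, -0.058]
[0.139, 0.021, -0.149] [0.004, -0.017, -0.059]
[0.138, 0.026, -0.15] [0.004, -0.016, -0.058]
[0.136, 0.029, -0.151] [0.004, -0.016, -0.058]
[0.134, 0.032, -0.152] [0.004, -0.017, -0.058]
[0.131, 0.036, -0.154] [0.003, -0.016, -0.058]
[0.13, 0.04, -0.154] [0.004, -0.017, -0.058]
[0.126, 0.043, -0.156] [0.004, -0.016, -0.059]
[0.124, 0.047, -0.157] [0.004, -0.017, -0.058]
[0.122, 0.049, -0.158] [0.004, -0.016, -0.058]
[0.118, 0.053, -0.159] [0.004, -0.016, -0.058]
[0.116, 0.056, -0.16] [0.004, -0.017, -0.058]
[0.112, 0.059, -0.161] [0.004, -0.016, -0.058]
```

drive_tool(
  increments=[
    {"claw":1,"travel":[0.145,0.01,-0.145],"turn":[0.004,-0.016,-0.058]},
    {"claw":1,"travel":[0.143,0.014,-0.146],"turn":[0.004,-0.016,-0.058]},
    {"claw":1,"travel":[0.142,0.018,-0.148],"turn":[0.004,-0.016,-0.058]},
    {"claw":1,"travel":[0.14,0.02,-0.15],"turn":[0.004,-0.016,-0.058]},
    {"claw":1,"travel":[0.138,0.026,-0.15],"turn":[0.004,-0.016,-0.058]},
  ],
)

```text
t: 0.72
tcp_pos: [0.2918, 0.2544, 0.2293]
orientation: [-0.69, 0.702, -0.062, 0.165]
force: [0.8, -0.5, 0.3]
width: 0.999
```

drive_tool(
  increments=[
    {"claw":1,"travel":[0.136,0.029,-0.151],"turn":[0.004,-0.016,-0.058]},
    {"claw":1,"travel":[0.134,0.032,-0.152],"turn":[0.004,-0.016,-0.058]},
    {"claw":1,"travel":[0.131,0.036,-0.154],"turn":[0.004,-0.016,-0.058]},
    {"claw":1,"travel":[0.13,0.04,-0.154],"turn":[0.004,-0.016,-0.058]},
    {"claw":1,"travel":[0.126,0.043,-0.156],"turn":[0.004,-0.016,-0.058]},
  ],
)

```text
t: 1.35
tcp_pos: [0.3958, 0.0203, 0.2169]
orientation: [-0.681, 0.704, 0.003, 0.201]
force: [0.5, -0.3, 1.2]
width: 0.996
```

```bash
python3 - <<'E'
from h import *
err('i',1)
p,q=target('i',.14,1);plan(p,q,5)
E
```

```text
t 1.35 grasp in seat mm [-135.5  201.3  217.1] rot err [-0.0078  0.0435  0.1447] F seat [ 1.  -0.1  0.9] w 0.996 joints [-0.08 -0.62 -0.51  1.39 -0.05  0.2 ]
dist mm 255.2 ang 0.151 rows 5 need 4.25
[0.124, 0.046, -0.156] [0.003, -0.017, -0.058]
[0.121, 0.049, -0.156] [0.003, -0.018, -0.058]
[0.119, 0.053, -0.158] [0.003, -0.017, -0.058]
[0.115, 0.056, -0.159] [0.004, -0.018, -0.058]
[0.113, 0.059, -0.16] [0.003, -0.017, -0.057]
```

drive_tool(
  increments=[
    {"claw":1,"travel":[0.124,0.046,-0.156],"turn":[0.003,-0.017,-0.058]},
    {"claw":1,"travel":[0.121,0.049,-0.156],"turn":[0.003,-0.018,-0.058]},
    {"claw":1,"travel":[0.119,0.053,-0.158],"turn":[0.003,-0.017,-0.058]},
    {"claw":1,"travel":[0.115,0.056,-0.159],"turn":[0.004,-0.018,-0.058]},
    {"claw":1,"travel":[0.113,0.059,-0.16],"turn":[0.003,-0.017,-0.057]},
  ],
)

```text
t: 1.98
tcp_pos: [0.4999, -0.2125, 0.2042]
orientation: [-0.667, 0.704, 0.069, 0.234]
force: [0.5, 0.1, -0.1]
width: 1.004
```

drive_tool(
  increments=[
    {"claw":1,"travel":[0,0,0],"turn":[0,0,0]},
    {"claw":1,"travel":[0,0,0],"turn":[0,0,0]},
    {"claw":1,"travel":[0,0,0],"turn":[0,0,0]},
    {"claw":1,"travel":[0,0,0],"turn":[0,0,0]},
    {"claw":1,"travel":[0,0,0],"turn":[0,0,0]},
  ],
)

```text
t: 2.6
tcp_pos: [0.5001, -0.2103, 0.2054]
orientation: [-0.667, 0.704, 0.07, 0.234]
force: [0.1, -0.2, -0.3]
width: 1.0
```

```bash
python3 - <<'E'
from h import *
err('i',1)
p,q=target('i',.075,1);plan(p,q,5)
im=cams.snapshot("scene");cv2.imwrite("pics/s1.png",cv2.resize(im[140:300,160:320],None,fx=3.7,fy=3.7,interpolation=cv2.INTER_CUBIC))
im=cams.snapshot("top");cv2.imwrite("pics/t1.png",cv2.resize(im[150:300,320:480],None,fx=3.7,fy=3.7,interpolation=cv2.INTER_CUBIC))
E
```

```text
t 2.6 grasp in seat mm [-1.000e-01  2.000e+00  1.409e+02] rot err [ 0.0003 -0.0008  0.0005] F seat [ 0.  -0.2 -0.3] w 1.0 joints [-0.61 -0.37 -0.41  1.11  0.15 -0.34]
dist mm 65.9 ang 0.001 rows 5 need 1.1
[0.0, 0.053, -0.002] [-0.0, 0.0, -0.0]
[0.0, 0.052, -0.001] [-0.0, 0.001, -0.0]
[0.0, 0.053, -0.002] [-0.0, -0.0, -0.001]
[0.0, 0.053, -0.001] [-0.0, 0.0, 0.0]
[0.001, 0.052, -0.002] [-0.001, 0.001, 0.0]
```

View pics/s1.png

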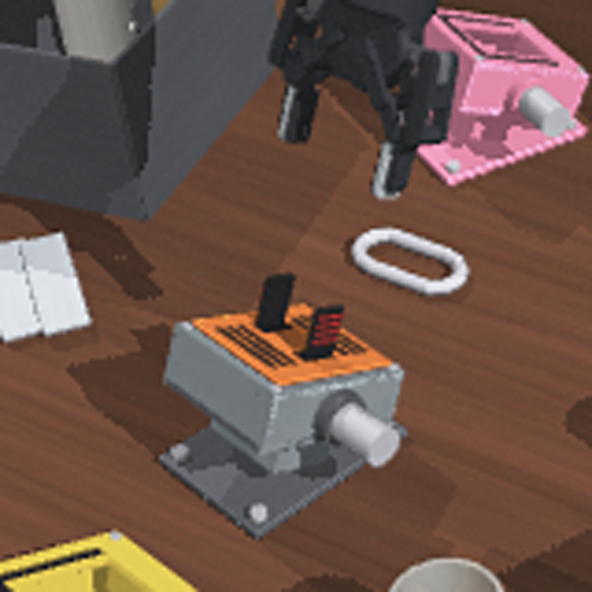

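View pics/t1.png

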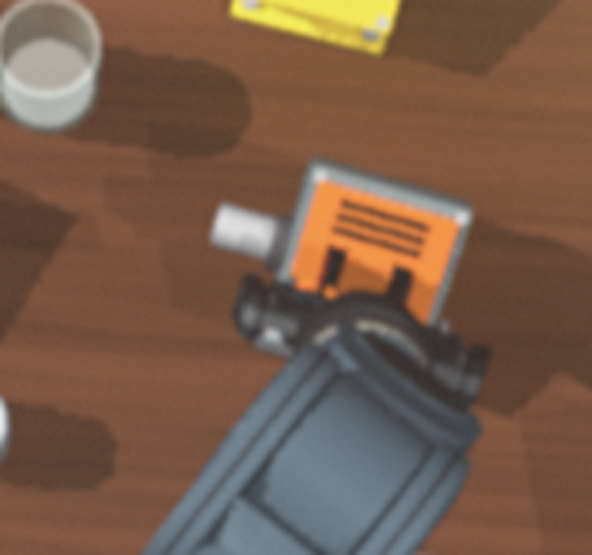

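The jaws stand above the cover in line with the tabs: the tips are at scene crop (295,125) and (388,185), the tabs at (275,300) and (325,330). I'll go down along the seat axis.

drive_tool(
  increments=[
    {"claw":1,"travel":[0,0.053,-0.002],"turn":[0,0,0]},
    {"claw":1,"travel":[0,0.053,-0.002],"turn":[0,0,0]},
    {"claw":1,"travel":[0,0.053,-0.002],"turn":[0,0,0]},
    {"claw":1,"travel":[0,0.053,-0.002],"turn":[0,0,0]},
    {"claw":1,"travel":[0,0.05,0],"turn":[0,0,0]},
  ],
)

```text
t: 3.32
tcp_pos: [0.5265, -0.2194, 0.1442]
orientation: [-0.668, 0.704, 0.069, 0.234]
force: [0.6, 0.3, -0.1]
width: 1.002
```

```bash
python3 - <<'E'
from h import *
err('i',1)
p,q=target('i',.031,1);plan(p,q,4)
im=cams.snapshot("scene");cv2.imwrite("pics/s2.png",cv2.resize(im[180:280,180:300],None,fx=6,fy=6,interpolation=cv2.INTER_CUBIC))
E
```

```text
t 3.325 grasp in seat mm [-0.8 -0.6 73.7] rot err [0.0003 0.0006 0.002 ] F seat [ 0.4  0.4 -0.3] w 1.002 joints [-0.59 -0.27 -0.47  0.97  0.15 -0.32]
dist mm 42.7 ang 0.002 rows 4 need 0.71
[0.001, 0.043, 0.001] [-0.0, -0.0, -0.001]
[0.001, 0.042, 0.0] [-0.0, -0.001, -0.001]
[0.001, 0.043, 0.001] [-0.0, 0.0, -0.001]
[0.001, 0.043, 0.001] [-0.001, -0.0, -0.001]
```

View pics/s2.png

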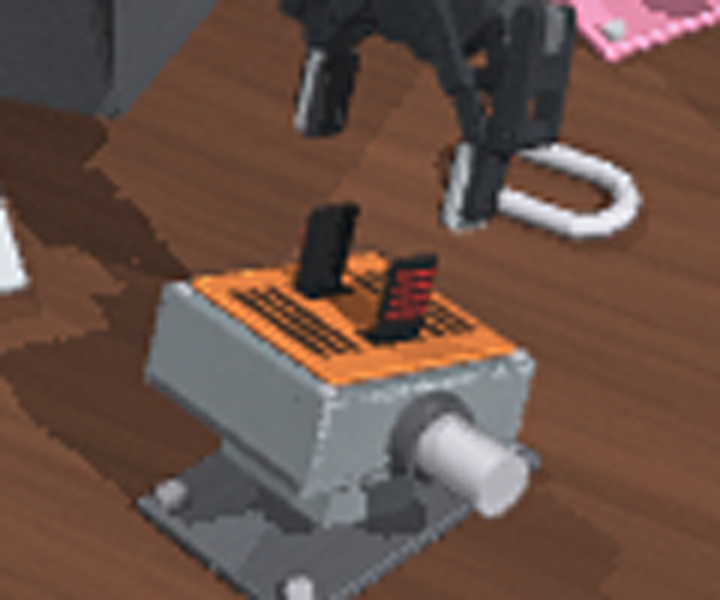

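drive_tool(
  increments=[
    {"claw":1,"travel":[0.001,0.045,0.001],"turn":[0,0,-0.001]},
    {"claw":1,"travel":[0.001,0.045,0.001],"turn":[0,0,-0.001]},
    {"claw":1,"travel":[0.001,0.045,0],"turn":[0,0,-0.001]},
    {"claw":1,"travel":[0.001,0.045,0],"turn":[0,0,-0.001]},
    {"claw":1,"travel":[0,0,0],"turn":[0,0,0]},
  ],
)

```text
t: 4.0
tcp_pos: [0.5452, -0.2232, 0.1034]
orientation: [-0.668, 0.703, 0.069, 0.234]
force: [0.7, -0.6, -0.0]
width: 0.999
```

```bash
python3 - <<'E'
from h import *
err('i',1)
p,q=target('i',.028,1);plan(p,q,1)
im=cams.snapshot("scene");cv2.imwrite("pics/s3.png",cv2.resize(im[180:280,180:300],None,fx=6,fy=6,interpolation=cv2.INTER_CUBIC))
E
```

```text
t 4.0 grasp in seat mm [-0.7  0.2 28.7] rot err [0.0009 0.0006 0.0017] F seat [ 0.7 -0.4 -0.3] w 0.999 joints [-0.58 -0.2  -0.49  0.87  0.14 -0.31]
dist mm 1.0 ang 0.002 rows 1 need 0.02
[0.003, 0.003, -0.001] [-0.002, -0.001, -0.003]
```

View pics/s3.png

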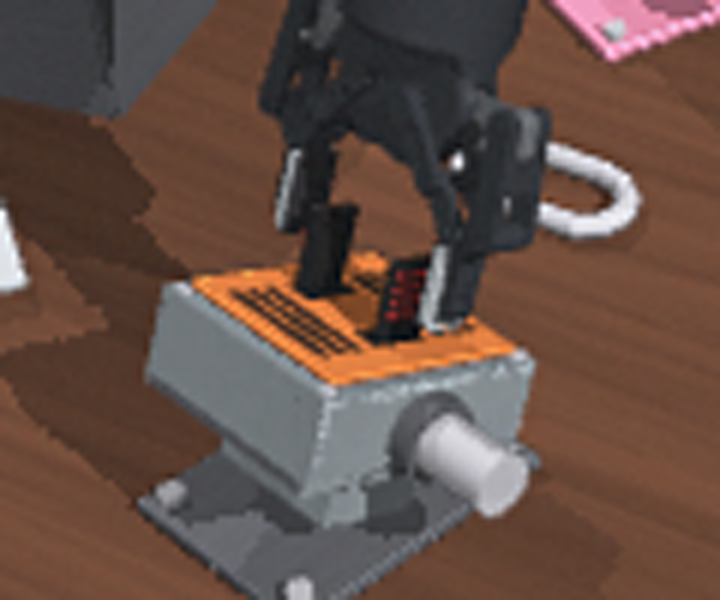

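The pads straddle both tabs in the image, right pad at crop (440,290) and left pad at (290,200). Now I'll squeeze.

drive_tool(
  increments=[
    {"claw":0.6,"travel":[0.003,0.002,0],"turn":[0,0,0]},
    {"claw":0.45,"travel":[0,0,0],"turn":[0,0,0]},
    {"claw":0.3,"travel":[0,0,0],"turn":[0,0,0]},
    {"claw":0.3,"travel":[0,0,0],"turn":[0,0,0]},
    {"claw":0.3,"travel":[0,0,0],"turn":[0,0,0]},
  ],
  newtons=25,
)

```text
t: 4.68
tcp_pos: [0.5469, -0.2244, 0.1069]
orientation: [-0.666, 0.704, 0.07, 0.235]
force: [-4.8, 0.3, 5.1]
width: 0.475
```

```bash
python3 - <<'E'
from h import *
err('i',1)
im=cams.snapshot("scene");cv2.imwrite("pics/s4.png",cv2.resize(im[180:280,180:300],None,fx=6,fy=6,interpolation=cv2.INTER_CUBIC))
E
```

```text
t 4.675 grasp in seat mm [ 2.5 -0.6 30.9] rot err [-0.0011  0.0003 -0.0026] F seat [-2.2 -0.9  6.6] w 0.475 joints [-0.58 -0.2  -0.48  0.87  0.14 -0.31]
```

View pics/s4.png

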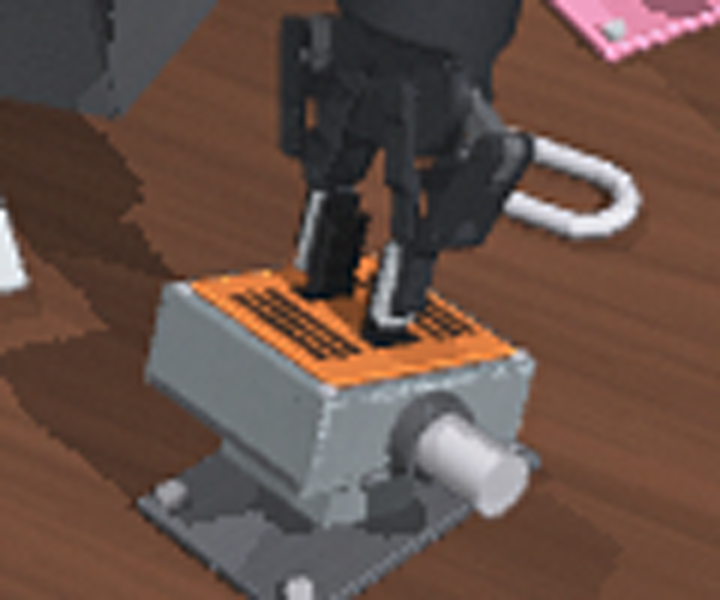

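The width is 0.475 (about 40 mm), so both tabs are at or near their stops. Lifting along the seat axis.

drive_tool(
  increments=[
    {"claw":0.3,"travel":[0,-0.02,0],"turn":[0,0,0]},
    {"claw":0.3,"travel":[0,-0.03,0],"turn":[0,0,0]},
    {"claw":0.3,"travel":[0,-0.04,0],"turn":[0,0,0]},
    {"claw":0.3,"travel":[0,-0.04,0],"turn":[0,0,0]},
    {"claw":0.3,"travel":[0,0,0],"turn":[0,0,0]},
  ],
)

```text
t: 5.35
tcp_pos: [0.5337, -0.221, 0.1361]
orientation: [-0.667, 0.704, 0.071, 0.235]
force: [0.2, -0.7, -1.8]
width: 0.473
```

```bash
python3 - <<'E'
from h import *
err('i',1)
im=cams.snapshot("scene");cv2.imwrite("pics/s5.png",cv2.resize(im[180:280,180:300],None,fx=6,fy=6,interpolation=cv2.INTER_CUBIC))
E
```

```text
t 5.35 grasp in seat mm [ 2.5 -0.5 63.2] rot err [-0.0008  0.0002 -0.0031] F seat [-0.5 -0.6 -1.8] w 0.473 joints [-0.59 -0.26 -0.47  0.94  0.14 -0.32]
```

View pics/s5.png

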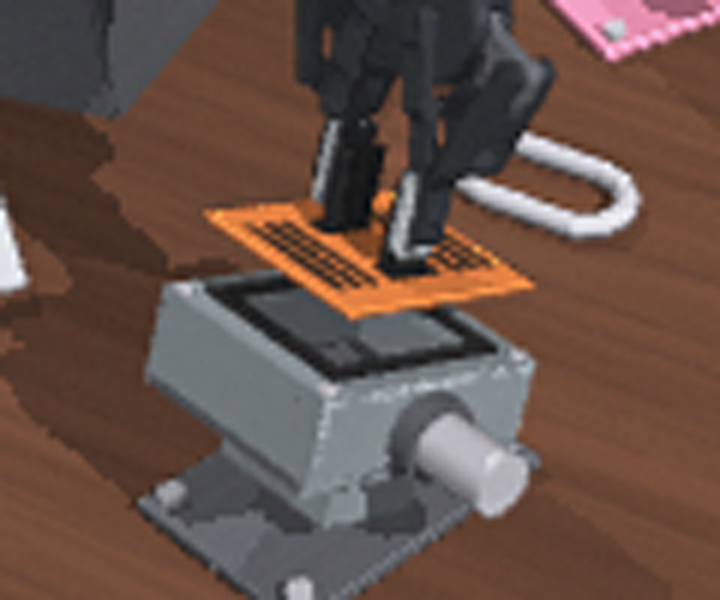

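The cover came free and hangs level in the jaws: deck corners at crop (205,212) and (530,285), empty grey mouth below. Lifting further.

drive_tool(
  increments=[
    {"claw":0.3,"travel":[0,-0.05,0],"turn":[0,0,0]},
    {"claw":0.3,"travel":[0,-0.07,0],"turn":[0,0,0]},
    {"claw":0.3,"travel":[0,-0.08,0],"turn":[0,0,0]},
    {"claw":0.3,"travel":[0,-0.07,0],"turn":[0,0,0]},
    {"claw":0.3,"travel":[0,-0.02,0],"turn":[0,0,0]},
  ],
)

```text
t: 6.02
tcp_pos: [0.5038, -0.2138, 0.2024]
orientation: [-0.666, 0.704, 0.071, 0.236]
force: [-0.3, -0.0, -1.5]
width: 0.478
```

```bash
python3 - <<'E'
from h import *
err('i',1)
p,q=target('g',.13,1,.0025,-.0006);plan(p,q,15)
E
```

```text
t 6.025 grasp in seat mm [  2.6  -0.5 136.3] rot err [-0.001   0.     -0.0038] F seat [-0.9 -0.1 -1.2] w 0.478 joints [-0.61 -0.36 -0.41  1.1   0.15 -0.34]
dist mm 357.4 ang 0.367 rows 15 need 5.96
[-0.021, -0.008, 0.093] [0.021, -0.044, 0.0]
[-0.018, -0.007, 0.093] [0.021, -0.045, 0.001]
[-0.016, -0.006, 0.094] [0.021, -0.044, 0.0]
[-0.015, -0.005, 0.094] [0.021, -0.044, 0.001]
[-0.012, -0.004, 0.094] [0.02, -0.044, 0.0]
[-0.01, -0.004, 0.095] [0.021, -0.045, 0.001]
[-0.008, -0.002, 0.095] [0.021, -0.044, 0.0]
[-0.006, -0.001, 0.095] [0.021, -0.044, 0.001]
[-0.004, -0.0, 0.095] [0.021, -0.044, 0.0]
[-0.002, 0.001, 0.095] [0.021, -0.045, 0.001]
[0.001, 0.002, 0.096] [0.021, -0.044, 0.0]
[0.002, 0.002, 0.095] [0.021, -0.044, 0.001]
[0.005, 0.004, 0.095] [0.02, -0.044, 0.0]
[0.007, 0.005, 0.095] [0.021, -0.045, 0.001]
[0.008, 0.006, 0.095] [0.021, -0.044, 0.0]
```

drive_tool(
  increments=[
    {"claw":0.3,"travel":[-0.02,-0.008,0.093],"turn":[0.021,-0.044,0]},
    {"claw":0.3,"travel":[-0.018,-0.007,0.093],"turn":[0.021,-0.044,0]},
    {"claw":0.3,"travel":[-0.016,-0.006,0.094],"turn":[0.021,-0.044,0]},
    {"claw":0.3,"travel":[-0.015,-0.005,0.094],"turn":[0.021,-0.044,0]},
    {"claw":0.3,"travel":[-0.012,-0.004,0.094],"turn":[0.021,-0.044,0]},
  ],
)

```text
t: 6.65
tcp_pos: [0.5041, -0.0934, 0.1977]
orientation: [-0.681, 0.698, 0.112, 0.193]
force: [-0.1, 0.3, -1.3]
width: 0.471
```

drive_tool(
  increments=[
    {"claw":0.3,"travel":[-0.01,-0.004,0.095],"turn":[0.021,-0.044,0]},
    {"claw":0.3,"travel":[-0.008,-0.002,0.095],"turn":[0.021,-0.044,0]},
    {"claw":0.3,"travel":[-0.006,-0.001,0.095],"turn":[0.021,-0.044,0]},
    {"claw":0.3,"travel":[-0.004,0,0.095],"turn":[0.021,-0.044,0]},
    {"claw":0.3,"travel":[-0.002,0.001,0.095],"turn":[0.021,-0.045,0]},
  ],
)

```text
t: 7.28
tcp_pos: [0.5049, 0.0256, 0.1961]
orientation: [0.692, -0.689, -0.155, -0.151]
force: [-0.2, -0.8, -2.5]
width: 0.474
```

drive_tool(
  increments=[
    {"claw":0.3,"travel":[0,0.002,0.095],"turn":[0.021,-0.044,0]},
    {"claw":0.3,"travel":[0.002,0.002,0.095],"turn":[0.021,-0.044,0]},
    {"claw":0.3,"travel":[0.005,0.004,0.095],"turn":[0.021,-0.044,0]},
    {"claw":0.3,"travel":[0.007,0.005,0.095],"turn":[0.021,-0.045,0.001]},
    {"claw":0.3,"travel":[0.008,0.006,0.095],"turn":[0.021,-0.044,0]},
  ],
)

```text
t: 7.9
tcp_pos: [0.5055, 0.1446, 0.1944]
orientation: [0.7, -0.678, -0.197, -0.109]
force: [0.1, 0.1, -0.9]
width: 0.476
```

```bash
python3 - <<'E'
from h import *
err('g',1)
p,q=target('g',.065,1,.0025,-.0006);plan(p,q,4)
im=cams.snapshot("scene");cv2.imwrite("pics/s6.png",cv2.resize(im[210:330,310:430],None,fx=5,fy=5,interpolation=cv2.INTER_CUBIC))
E
```

```text
t 7.9 grasp in seat mm [  1.    0.5 128.2] rot err [0.0029 0.0007 0.0003] F seat [-0.3  0.1 -0.8] w 0.476 joints [ 0.16 -0.42 -0.48  1.08 -0.01  0.03]
dist mm 63.2 ang 0.003 rows 4 need 1.05
[0.002, 0.063, -0.001] [-0.001, -0.0, -0.0]
[0.001, 0.063, -0.002] [-0.002, -0.001, -0.0]
[0.002, 0.064, -0.001] [-0.001, -0.0, -0.0]
[0.001, 0.063, -0.001] [-0.002, -0.0, -0.001]
```

View pics/s6.png

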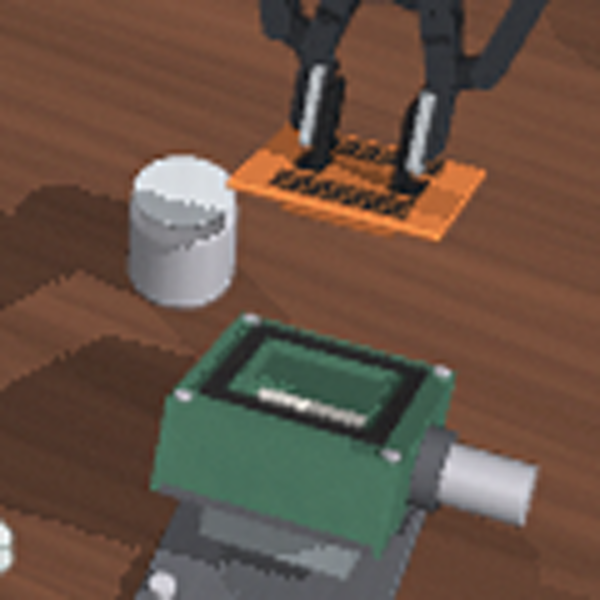

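The cover hangs over the green housing, parallel to its rim: deck corners at crop (230,183), (440,238) and (485,172). I'll go down to just above the rim.

drive_tool(
  increments=[
    {"claw":0.3,"travel":[0.002,0.063,-0.001],"turn":[-0.001,0,0]},
    {"claw":0.3,"travel":[0.001,0.063,-0.002],"turn":[-0.002,0,0]},
    {"claw":0.3,"travel":[0.002,0.064,-0.001],"turn":[-0.001,0,0]},
    {"claw":0.3,"travel":[0.001,0.063,-0.001],"turn":[-0.002,0,0]},
    {"claw":0.3,"travel":[0,0,0],"turn":[0,0,0]},
  ],
)

```text
t: 8.57
tcp_pos: [0.5329, 0.1456, 0.1355]
orientation: [0.699, -0.68, -0.195, -0.108]
force: [0.1, -0.2, -2.1]
width: 0.473
```

```bash
python3 - <<'E'
from h import *
err('g',1)
p,q,s=now(); S,yaw=SEAT['g'];F=frame(yaw)
g=F.inv().apply(p+q.apply([0,-.008,0])-S)
# expected deck-top corners: cover_tabs = grasp-(2.5,-.6,4.3)mm ; deck top 22mm below
ct=g-np.array([.0025,-.0006,.0043])
P=S+F.apply(np.array([ct+[x,y,-.022] for x in(-.052,.052) for y in(-.047,.047)]))
for n in("scene","top"):
    im=cams.snapshot(n);u=proj(n,P);c=np.round(u.mean(0)).astype(int)
    cv2.imwrite(f"pics/raw7_{n}.png",im)
    cr=cv2.resize(im[c[1]-40:c[1]+40,c[0]-40:c[0]+40],None,fx=7,fy=7,interpolation=cv2.INTER_CUBIC)
    for a in u: cv2.circle(cr,tuple(int(z) for z in((a-c+40)*7+3.5)),3,(255,0,255),-1)
    cv2.imwrite(f"pics/s7_{n}.png",cr); print(n,c)
E
```

```text
t 8.575 grasp in seat mm [ 0.9 -2.  63.3] rot err [-0.0012  0.002   0.0037] F seat [-0.8 -0.2 -1.9] w 0.473 joints [ 0.15 -0.33 -0.53  0.94 -0.01  0.02]
scene [375 272]
top [262 217]
```

View pics/s7_scene.png

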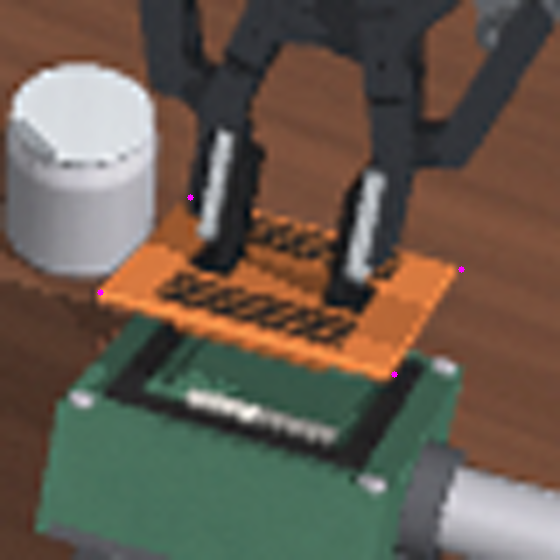

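View pics/s7_top.png

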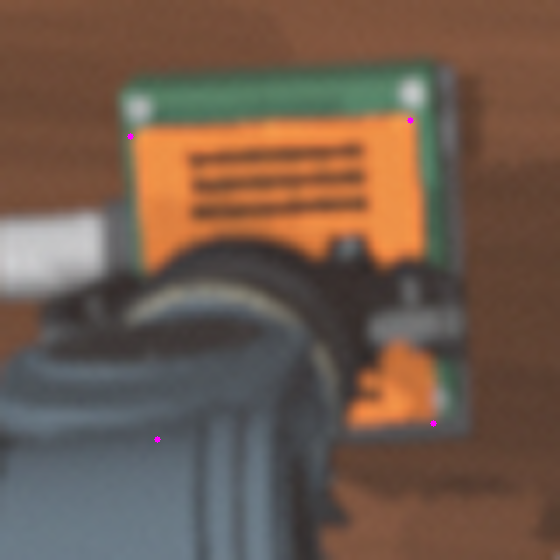

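```bash
cat > cov.py <<'E'
from h import *
def edges(im,box):
    # intersections of straight edges of the orange region near guessed corners
    hsv=cv2.cvtColor(im,cv2.COLOR_BGR2HSV); 
    k=6; x0,y0,x1,y1=box
    h=cv2.resize(im[y0:y1,x0:x1],None,fx=k,fy=k,interpolation=cv2.INTER_CUBIC).astype(float)
    m=((h[...,2]-h[...,0]>95)).astype(np.uint8); m=cv2.morphologyEx(m,cv2.MORPH_CLOSE,np.ones((9,9)))
    return m,k,(x0,y0)
def corner(m,k,o,segs):
    """segs: two guessed edge segments (image px); refine each by the mask boundary, intersect"""
    cs,_=cv2.findContours(m,cv2.RETR_EXTERNAL,cv2.CHAIN_APPROX_NONE)
    pts=np.vstack([c[:,0] for c in cs]).astype(float); pts=(pts+.5)/k-.5+np.array(o)
    L=[]
    for a,b in segs:
        a,b=np.array(a,float),np.array(b,float)
        for it,tol in enumerate((2.,1.,.6)):
            d=(b-a)/np.linalg.norm(b-a); t=(pts-a)@d; e=(pts-a)@np.array([-d[1],d[0]])
            s=pts[(t>.1*np.linalg.norm(b-a))&(t<.9*np.linalg.norm(b-a))&(abs(e)<tol)].astype(np.float32)
            vx,vy,cx,cy=cv2.fitLine(s,cv2.DIST_HUBER,0,.01,.01).ravel()
            dd=np.array([vx,vy]); dd*=np.sign(dd@d); c=np.array([cx,cy]); a,b=c+dd*((a-c)@dd),c+dd*((b-c)@dd)
        L.append((a,b-a))
    (a,d),(b,e)=L
    k=np.linalg.solve(np.c_[d,-e],b-a); return a+d*k[0]
E
python3 - <<'E'
from cov import *
s=cv2.imread("pics/raw7_scene.png");t=cv2.imread("pics/raw7_top.png")
f=lambda c,p:(np.array(p)-3)/7+np.array(c)-40
cs,ct=(375,272),(262,217)
A,B,C=[f(cs,p) for p in((100,295),(396,378),(462,270))]; D=f(cs,(187,205))
a,b,d=[f(ct,p) for p in((417,115),(137,130),(437,420))]
bb=f(ct,(146,270))   # along left edge
M=edges(s,(330,225,430,330)); N=edges(t,(210,170,310,270))
S=[corner(*M,[(A,B),(A,D)]),corner(*M,[(A,B),(C,B)])]
T=[corner(*N,[(a,b),(a,f(ct,(428,265)))]),corner(*N,[(a,b),(b,bb)])]
print(np.round(S,2),np.round(T,2),A,B,a,b)
P,r=tri(S,T);print((P*1e3).round(1),(r*1e3).round(1))
SS,yaw=SEAT['g'];print("seat frame",(frame(yaw).inv().apply(P-SS)*1e3).round(1))
E
```

```text
[[347.63 274.14]
 [389.28 286.76]] [[280.55 193.01]
 [240.48 195.22]] [348.85714286 273.71428571] [391.14285714 285.57142857] [281.14285714 193.        ] [241.14285714 195.14285714]
[[593.4 105.1 138.9]
 [582.2 198.5 136.9]] [[-0.5  1.1 -0. ]
 [-0.6  1.6  0.1]]
seat frame [[ 52.  -49.8  35.2]
 [ 51.9  44.3  33.1]]
```

drive_tool(
  increments=[
    {"claw":0.3,"travel":[0.003,0.016,0.008],"turn":[0,-0.002,-0.004]},
    {"claw":0.3,"travel":[0,0.016,0],"turn":[0,0,0]},
    {"claw":0.3,"travel":[0,0.016,0],"turn":[0,0,0]},
    {"claw":0.3,"travel":[0,0,0],"turn":[0,0,0]},
    {"claw":0.3,"travel":[0,0,0],"turn":[0,0,0]},
  ],
)

```text
t: 9.3
tcp_pos: [0.5395, 0.1489, 0.1279]
orientation: [0.698, -0.679, -0.197, -0.11]
force: [-0.0, -0.2, -1.6]
width: 0.475
```

```bash
python3 - <<'E'
from h import *
err('g',1)
E
```

```text
t 9.3 grasp in seat mm [ 3.9  0.5 53.5] rot err [-0.0008  0.0005 -0.003 ] F seat [-0.7 -0.2 -1.4] w 0.475 joints [ 0.16 -0.31 -0.53  0.91 -0.01  0.03]
```

drive_tool(
  increments=[
    {"claw":0.3,"travel":[-0.008,0,-0.002],"turn":[0,0,0.006]},
    {"claw":0.3,"travel":[0,0,0],"turn":[0,0,0]},
    {"claw":0.3,"travel":[0,0,0],"turn":[0,0,0]},
    {"claw":0.3,"travel":[0,0,0],"turn":[0,0,0]},
    {"claw":0.3,"travel":[0,0,0],"turn":[0,0,0]},
  ],
)

```text
t: 9.93
tcp_pos: [0.5378, 0.1482, 0.1271]
orientation: [0.698, -0.679, -0.196, -0.109]
force: [0.4, 0.6, -1.9]
width: 0.472
```

```bash
python3 - <<'E'
from h import *
err('g',1)
for n in("scene","top"):
    im=cams.snapshot(n);cv2.imwrite(f"pics/raw8_{n}.png",im)
im=cv2.imread("pics/raw8_scene.png");c=np.array([375,280]);
cv2.imwrite("pics/s8.png",cv2.resize(im[c[1]-40:c[1]+40,c[0]-40:c[0]+40],None,fx=7,fy=7,interpolation=cv2.INTER_CUBIC))
err('g',1)
E
```

```text
t 9.925 grasp in seat mm [ 2.  -0.  53.6] rot err [-0.0007  0.0005 -0.0001] F seat [-0.4  0.5 -1.9] w 0.472 joints [ 0.16 -0.31 -0.53  0.92 -0.01  0.03]
t 10.025 grasp in seat mm [ 1.9 -0.  53.5] rot err [-0.0007  0.0005  0.0001] F seat [-0.9  0.1  0.4] w 0.471 joints [ 0.16 -0.31 -0.53  0.92 -0.01  0.03]
```

View pics/s8.png

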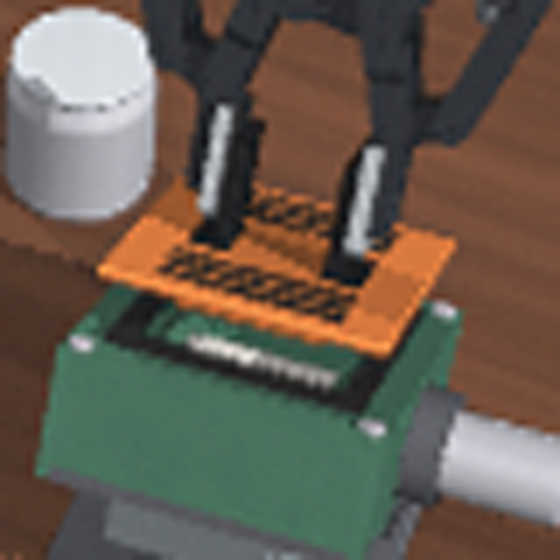

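The cover is square above the green rim with no contact yet. Continuing down in small steps.

drive_tool(
  increments=[
    {"claw":0.3,"travel":[0,0.012,0],"turn":[0,0,0]},
    {"claw":0.3,"travel":[0,0.012,0],"turn":[0,0,0]},
    {"claw":0.3,"travel":[0,0.012,0],"turn":[0,0,0]},
    {"claw":0.3,"travel":[0,0,0],"turn":[0,0,0]},
    {"claw":0.3,"travel":[0,0,0],"turn":[0,0,0]},
  ],
)

```text
t: 10.65
tcp_pos: [0.5415, 0.1486, 0.1189]
orientation: [0.699, -0.679, -0.196, -0.109]
force: [-0.6, -0.8, -1.6]
width: 0.473
```

```bash
python3 - <<'E'
from h import *
err('g',1)
E
```

```text
t 10.65 grasp in seat mm [ 1.9 -0.  44.5] rot err [-0.0007  0.0005  0.0002] F seat [-1.3 -0.7 -1.1] w 0.473 joints [ 0.16 -0.3  -0.54  0.9  -0.01  0.03]
```

drive_tool(
  increments=[
    {"claw":0.3,"travel":[0,0.01,0],"turn":[0,0,0]},
    {"claw":0.3,"travel":[0,0.01,0],"turn":[0,0,0]},
    {"claw":0.3,"travel":[0,0.01,0],"turn":[0,0,0]},
    {"claw":0.3,"travel":[0,0,0],"turn":[0,0,0]},
    {"claw":0.3,"travel":[0,0,0],"turn":[0,0,0]},
  ],
)

```text
t: 11.28
tcp_pos: [0.5446, 0.149, 0.1121]
orientation: [0.698, -0.679, -0.196, -0.109]
force: [-0.5, 0.3, -1.1]
width: 0.475
```

```bash
python3 - <<'E'
from h import *
err('g',1)
im=cams.snapshot("scene");c=np.array([375,280]);
cv2.imwrite("pics/s9.png",cv2.resize(im[c[1]-40:c[1]+40,c[0]-40:c[0]+40],None,fx=7,fy=7,interpolation=cv2.INTER_CUBIC))
E
```

```text
t 11.275 grasp in seat mm [ 1.9 -0.1 37. ] rot err [-0.0007  0.0005  0.0001] F seat [-0.9  0.4 -0.8] w 0.475 joints [ 0.16 -0.28 -0.54  0.88 -0.01  0.03]
```

View pics/s9.png

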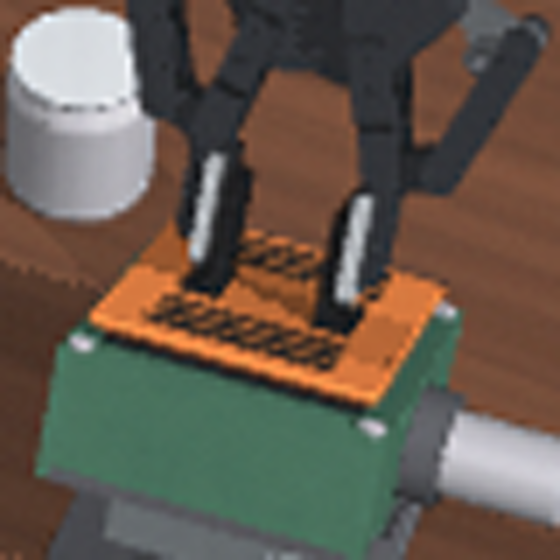

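drive_tool(
  increments=[
    {"claw":0.3,"travel":[0,0.01,0],"turn":[0,0,0]},
    {"claw":0.3,"travel":[0,0.01,0],"turn":[0,0,0]},
    {"claw":0.3,"travel":[0,0.006,0],"turn":[0,0,0]},
    {"claw":0.3,"travel":[0,0,0],"turn":[0,0,0]},
    {"claw":0.3,"travel":[0,0,0],"turn":[0,0,0]},
  ],
)

```text
t: 11.95
tcp_pos: [0.5475, 0.1494, 0.1068]
orientation: [0.698, -0.679, -0.197, -0.109]
force: [-3.6, -0.6, 2.7]
width: 0.47
```

```bash
python3 - <<'E'
from h import *
err('g',1)
E
```

```text
t 11.95 grasp in seat mm [ 2.3 -0.1 30.9] rot err [-0.0008  0.0005 -0.0005] F seat [-2.1 -0.1  3.9] w 0.47 joints [ 0.15 -0.27 -0.54  0.86 -0.01  0.03]
```

drive_tool(
  increments=[
    {"claw":0.3,"travel":[0,0.006,0],"turn":[0,0,0]},
    {"claw":0.3,"travel":[0,0,0],"turn":[0,0,0]},
    {"claw":0.3,"travel":[0,0,0],"turn":[0,0,0]},
    {"claw":0.3,"travel":[0,0,0],"turn":[0,0,0]},
    {"claw":0.3,"travel":[0,0,0],"turn":[0,0,0]},
  ],
)

```text
t: 12.58
tcp_pos: [0.5476, 0.1494, 0.1067]
orientation: [0.698, -0.68, -0.197, -0.109]
force: [-13.0, -2.3, 11.8]
width: 0.475
```

```bash
python3 - <<'E'
from h import *
err('g',1)
for n,c in(("scene",(375,285)),("top",(262,213))):
    im=cams.snapshot(n)
    cv2.imwrite(f"pics/s10{n}.png",cv2.resize(im[c[1]-40:c[1]+40,c[0]-40:c[0]+40],None,fx=7,fy=7,interpolation=cv2.INTER_CUBIC))
E
```

```text
t 12.575 grasp in seat mm [ 2.4 -0.  30.8] rot err [-0.001   0.0003 -0.    ] F seat [-6.9 -0.6 16.3] w 0.475 joints [ 0.16 -0.27 -0.54  0.86 -0.01  0.03]
```

View pics/s10scene.png

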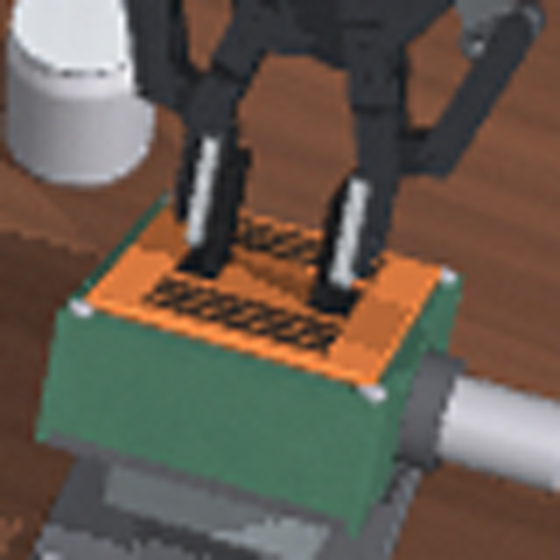

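The cover is down flush on the rim: 16 N, no more travel, and the same tool height (30.8 mm) as on the grey housing. I'll open slowly while still pressing.

drive_tool(
  increments=[
    {"claw":0.52,"travel":[0,0,0],"turn":[0,0,0]},
    {"claw":0.56,"travel":[0,0,0],"turn":[0,0,0]},
    {"claw":0.6,"travel":[0,0,0],"turn":[0,0,0]},
    {"claw":0.64,"travel":[0,0,0],"turn":[0,0,0]},
    {"claw":0.68,"travel":[0,0,0],"turn":[0,0,0]},
  ],
)

```text
t: 13.3
tcp_pos: [0.5481, 0.1494, 0.1046]
orientation: [0.698, -0.679, -0.196, -0.109]
force: [-0.1, -0.4, -1.3]
width: 0.683
```

```bash
python3 - <<'E'
from h import *
err('g',1)
for n,c in(("scene",(375,285)),("top",(262,213))):
    im=cams.snapshot(n)
    cv2.imwrite(f"pics/s11{n}.png",cv2.resize(im[c[1]-40:c[1]+40,c[0]-40:c[0]+40],None,fx=7,fy=7,interpolation=cv2.INTER_CUBIC))
E
```

```text
t 13.3 grasp in seat mm [ 1.9 -0.1 28.7] rot err [-0.0009  0.0006  0.0001] F seat [-0.7 -0.4 -1.1] w 0.683 joints [ 0.15 -0.27 -0.54  0.86 -0.01  0.03]
```

View pics/s11scene.png

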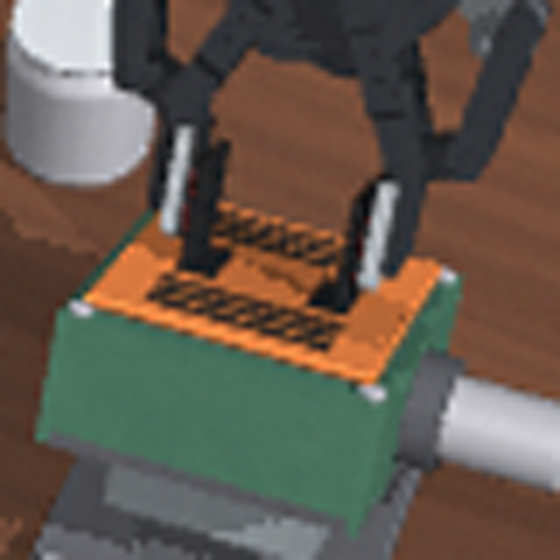

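drive_tool(
  increments=[
    {"claw":0.85,"travel":[0,0,0],"turn":[0,0,0]},
    {"claw":1,"travel":[0,0,0],"turn":[0,0,0]},
    {"claw":1,"travel":[0,-0.04,0],"turn":[0,0,0]},
    {"claw":1,"travel":[0,-0.1,0],"turn":[0,0,0]},
    {"claw":1,"travel":[0,-0.15,0],"turn":[0,0,0]},
  ],
)

```text
t: 14.02
tcp_pos: [0.5164, 0.1454, 0.1703]
orientation: [0.699, -0.68, -0.196, -0.108]
force: [0.1, -0.3, -0.1]
width: 1.0
```

drive_tool(
  increments=[
    {"claw":1,"travel":[-0.1,-0.15,0],"turn":[0,0,0]},
    {"claw":1,"travel":[-0.2,-0.1,0],"turn":[0,0,0]},
    {"claw":1,"travel":[-0.2,-0.1,0],"turn":[0,0,0]},
    {"claw":1,"travel":[-0.1,0,0],"turn":[0,0,0]},
    {"claw":1,"travel":[0,0,0],"turn":[0,0,0]},
  ],
)

```text
t: 14.65
tcp_pos: [0.3454, 0.1238, 0.187]
orientation: [0.698, -0.679, -0.197, -0.11]
force: [0.7, -0.1, -0.1]
width: 0.998
```

```bash
python3 - <<'E'
from h import *
err('g',1)
S,yaw=SEAT['g'];F=frame(yaw)
P=S+F.apply(np.array([[x,y,.005] for x in(-.052,.052) for y in(-.047,.047)]+[[x,y,.043] for x in(-.012,.012) for y in(-.028,-.023,.023,.028)]))
for n,c in(("scene",(375,280)),("top",(262,213))):
    im=cams.snapshot(n);cv2.imwrite(f"pics/raw12_{n}.png",im);u=proj(n,P)
    cr=cv2.resize(im[c[1]-36:c[1]+36,c[0]-36:c[0]+36],None,fx=8,fy=8,interpolation=cv2.INTER_CUBIC)
    for a in u: cv2.circle(cr,tuple(int(z) for z in((a-np.array(c)+36)*8+4)),2,(255,0,255),-1)
    cv2.imwrite(f"pics/s12{n}.png",cr)
E
```

```text
t 14.65 grasp in seat mm [-148.5    0.3  189.7] rot err [-0.0004  0.0001 -0.0023] F seat [ 0.6 -0.2 -0.4] w 0.998 joints [ 0.18 -0.92 -0.75  1.3  -0.02  0.05]
```

View pics/s12scene.png

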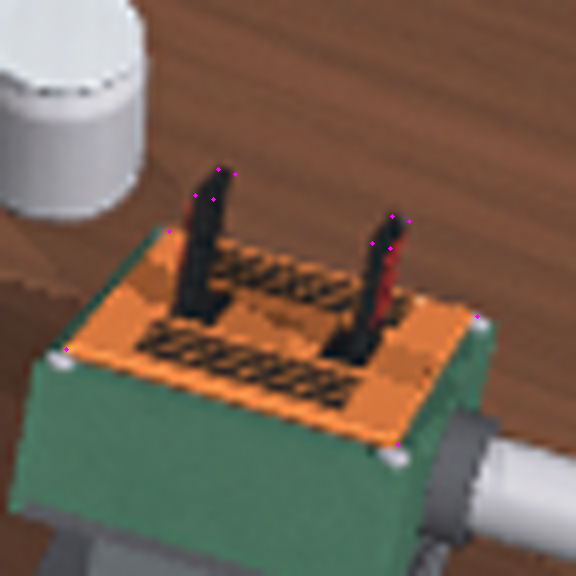

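View pics/s12top.png

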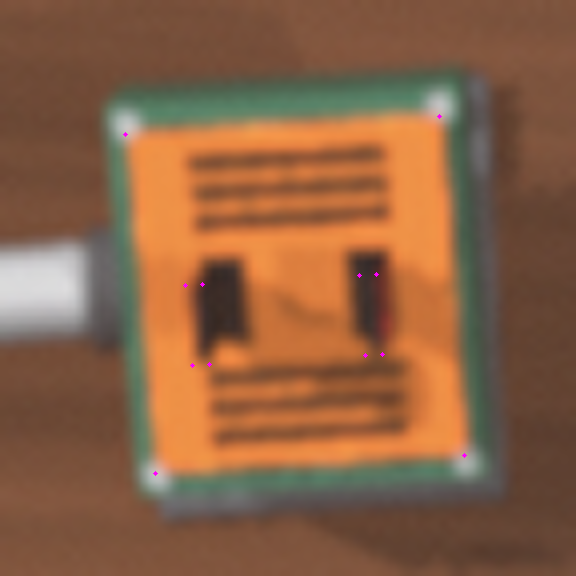

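The cover lies on the green rim with both tabs sprung out: outer faces about 188 crop px apart, 189 predicted for rest. One numeric check of position and height from the deck corners.

```bash
python3 - <<'E'
from cov import *
def run(fs,ft,seat,z=.005):
    s=cv2.imread(fs);t=cv2.imread(ft);S,yaw=SEAT[seat];F=frame(yaw)
    g=np.array([[-.052,-.047],[-.052,.047],[.052,.047],[.052,-.047]])
    P=S+F.apply(np.c_[g,np.full(4,z)]); o=[]
    for im,n in((s,"scene"),(t,"top")):
        u=proj(n,P); b=[*(u.min(0)-8).astype(int),*(u.max(0)+8).astype(int)]; M=edges(im,b)
        o.append(np.array([corner(*M,[(u[i],u[(i+1)%4]),(u[i],u[i-1])]) for i in range(4)]))
    Q,r=tri(*o); L=F.inv().apply(Q-S)*1e3
    print(seat,L.round(1).tolist(),"mean",L.mean(0).round(2),"res",(r*1e3).mean(0).round(1))
    e=L[3]+L[2]-L[0]-L[1]; print("yaw err",np.arctan2(e[1],e[0]).round(3),"pitch",np.arctan2(e[2],e[0]).round(3))
run("pics/scene0.png","pics/top0.png",'i'); run("pics/raw12_scene.png","pics/raw12_top.png",'g')
E
```

```text
i [[-51.6, -46.4, 6.5], [-52.2, 47.1, 6.2], [51.5, 46.1, 4.7], [53.1, -48.0, 6.5]] mean [ 0.2  -0.27  5.98] res [ 0.2 -0.4  0. ]
yaw err -0.012 pitch -0.007
g [[-51.5, -47.0, 5.6], [-51.7, 46.2, 5.8], [52.3, 46.0, 3.9], [52.6, -47.9, 4.0]] mean [ 0.43 -0.71  4.84] res [ 0. -0.  0.]
yaw err -0.005 pitch -0.017
```

```bash
python3 - <<'E'
from rig import order,status
order.close_job(); print(status.sense()["t"])
E
```

```text
the job is handed in; nothing more can be done
the job is handed in; nothing more can be done
```

The orange cover is off the grey housing and clipped onto the green one. I handed the job in at about 14.8 s; the hand-in reports no verdict.

**What I did:** I squeezed both tabs to about their stops, lifted the cover along the grey housing's axis and carried it over. I then lowered it onto the green rim and pressed to 16 N, at which it moved no further. The jaws were opened slowly so the tabs could spring out, and the arm was drawn back clear.

**Last checks:**

| Check | Measured | Allowed |
|---|---|---|
| Centre, x | +0.4 mm | ±4 mm |
| Centre, y | −0.7 mm | ±4 mm |
| Deck's underside above the rim | about 0.8 mm | 2.5 mm |
| Pitch | 0.017 rad | 0.06 rad |
| Turn about z | 0.005 rad | 0.1 rad |

- **Tabs:** both read as sprung out. Their outer faces were about 188 crop pixels apart, against 189 predicted at rest. I read that by eye, to within a few pixels.
- **Disagreement:** the overlay in the top picture sat about 1 mm to one side in y, which is within the camera calibration.
- **Not tested:** I did not pull on the cover to prove the hooks hold. I also did not re-measure the mug, tin and chain link; the arm never went near them, and the force readings showed contact only at the cover.

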